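Make up a gift tower of ring soaps by weight

TASK

Thread ring soaps from the wooden board onto the spindle of the counter scale, one by one, each slid down until it lies flat on the saucer or the soap below, until the scale's pointer rests in the green zone; leave the soaps you do not need lying on the board. Work gently: the spindle stands off the middle of the pan, and the pointer must never be pushed into the red zone. Leave the saucer on the pan and do not disturb the bottles, the tumbler or the jar.

Things in the scene. Friction and masses are not known exactly. Their poses are not given: they have to be found in the camera images.
- scale: White mechanical counter scale, fixed to the counter, 300 x 170 x 50 mm base. Origin on the counter under the centre of its round pan; +x of its frame points from the pan to the dial; the base spans x -80 to +220 mm, y -85 to +85 mm. The dial, 136 mm across, is centred 155 mm along +x, its face tilted away from the pan, highest edge about 125 mm above the counter.
- pan_centre (a point): Centre of the top face of the round steel pan, 130 mm diameter, z up, 86 mm above the counter when empty. On the pan stands a dark steel spindle, 14 mm diameter, top 62 mm above the pan, last 2 mm chamfered at 45 degrees to 10 mm diameter. Its axis is 5 mm from the pan's centre, in an unknown direction that differs each time and stays put during the job: find it by feel or by eye.
- pan (a joint): Travel of the pan straight down, m: 0 = empty. Spring of 400 N/m (2.45 mm per 100 g), hard stop at 22 mm.
- pointer (a joint): The pointer of the dial, rad. 0 = empty pan, pointing to the pan; it turns clockwise as seen from above the face, 0.00589 rad per gram of load (or of downward push; 0.60 rad per newton). Green zone: 1.354 to 1.766 rad (230 to 300 g); red zone: from 4.2 rad (about 7 N on the pan in all). Black ticks every 100 g.
- saucer: Blue ceramic ring saucer, 100 mm diameter, 6 mm high, with a 27 mm hole, already lying on the pan around the spindle; origin at the centre of its underside. Hand-made: weighs anything from 60 to 160 g, included in the reading.
- board: Fixed wooden board, 240 (x) x 250 (y) x 12 mm, origin at the centre of its underside, top at 12 mm. The four soaps start on it at about x +-55, y +-60 mm in its frame.
- soap0: Ring soap, cream: rigid ring 60 mm outside diameter, 18 mm hole, 18 mm high, about 60 g (within 5 %), lying flat on the board; origin at the centre of its underside, z up.
- soap1: Ring soap, green: rigid ring 60 mm outside diameter, 18 mm hole, 18 mm high, about 60 g (within 5 %), lying flat on the board; origin at the centre of its underside, z up.
- soap2: Ring soap, peach: rigid ring 60 mm outside diameter, 18 mm hole, 18 mm high, about 60 g (within 5 %), lying flat on the board; origin at the centre of its underside, z up.
- soap3: Ring soap, pale turquoise: rigid ring 60 mm outside diameter, 18 mm hole, 18 mm high, about 60 g (within 5 %), lying flat on the board; origin at the centre of its underside, z up.
- bottle_a: Small amber bottle with black cap, 28 mm diameter, 75 mm high, standing on the counter; origin at the centre of its underside. To be left alone.
- bottle_b: Second small amber bottle, the same, standing on the counter; origin at the centre of its underside. To be left alone.
- tumbler: Glass tumbler, 68 mm diameter, 95 mm high, standing on the counter; origin at the centre of its underside. To be left alone.
- jar: Peach jar with steel cap, 60 mm diameter, 70 mm high, standing on the counter; origin at the centre of its underside. To be left alone.
Not all that is in view belongs to the job. Leave any blue or purple look-alike of the soap1 alone. What is shaped like the soap0 but yellow is not meant.

How it is judged (in metres and radians):
On the way:
1. a first soap is threaded on the spindle and lies down the tower (((horizontal distance between soap0 and pan_centre below 0.012 m and z of soap0 in the frame of pan_centre between 0 and 0.047 m and angle between soap0's own z axis and vertical below 0.08 rad and linear speed of soap0 below 0.02 m/s) or (horizontal distance between soap1 and pan_centre below 0.012 m and z of soap1 in the frame of pan_centre between 0 and 0.047 m and angle between soap1's own z axis and vertical below 0.08 rad and linear speed of soap1 below 0.02 m/s) or (horizontal distance between soap2 and pan_centre below 0.012 m and z of soap2 in the frame of pan_centre between 0 and 0.047 m and angle between soap2's own z axis and vertical below 0.08 rad and linear speed of soap2 below 0.02 m/s) or (horizontal distance between soap3 and pan_centre below 0.012 m and z of soap3 in the frame of pan_centre between 0 and 0.047 m and angle between soap3's own z axis and vertical below 0.08 rad and linear speed of soap3 below 0.02 m/s))), for 0.2 s.
At the end, for the whole second after the job is handed in: Pointer at rest at 1.354 to 1.766 rad. Every soap is either threaded on the spindle, flat within 0.08 rad, still, underside less than 47 mm above the pan, or lies flat on the board. Saucer flat on the pan within 20 mm of its centre (value of joint pointer between 1.354 and 1.766 rad and ((horizontal distance between soap0 and pan_centre below 0.012 m and z of soap0 in the frame of pan_centre between 0 and 0.047 m and angle between soap0's own z axis and vertical below 0.08 rad and linear speed of soap0 below 0.02 m/s) or (z of soap0 in the frame of board between 0.008 and 0.02 m and x of soap0 in the frame of board between -0.12 and 0.12 m and y of soap0 in the frame of board between -0.125 and 0.125 m and angle between soap0's own z axis and vertical below 0.08 rad)) and ((horizontal distance between soap1 and pan_centre below 0.012 m and z of soap1 in the frame of pan_centre between 0 and 0.047 m and angle between soap1's own z axis and vertical below 0.08 rad and linear speed of soap1 below 0.02 m/s) or (z of soap1 in the frame of board between 0.008 and 0.02 m and x of soap1 in the frame of board between -0.12 and 0.12 m and y of soap1 in the frame of board between -0.125 and 0.125 m and angle between soap1's own z axis and vertical below 0.08 rad)) and ((horizontal distance between soap2 and pan_centre below 0.012 m and z of soap2 in the frame of pan_centre between 0 and 0.047 m and angle between soap2's own z axis and vertical below 0.08 rad and linear speed of soap2 below 0.02 m/s) or (z of soap2 in the frame of board between 0.008 and 0.02 m and x of soap2 in the frame of board between -0.12 and 0.12 m and y of soap2 in the frame of board between -0.125 and 0.125 m and angle between soap2's own z axis and vertical below 0.08 rad)) and ((horizontal distance between soap3 and pan_centre below 0.012 m and z of soap3 in the frame of pan_centre between 0 and 0.047 m and angle between soap3's own z axis and vertical below 0.08 rad and linear speed of soap3 below 0.02 m/s) or (z of soap3 in the frame of board between 0.008 and 0.02 m and x of soap3 in the frame of board between -0.12 and 0.12 m and y of soap3 in the frame of board between -0.125 and 0.125 m and angle between soap3's own z axis and vertical below 0.08 rad)) and horizontal distance between saucer and pan_centre below 0.02 m and z of saucer in the frame of pan_centre below 0.004 m and angle between saucer's own z axis and vertical below 0.08 rad); the robot touches nothing.
It fails at once if the pointer is pushed into the red zone (value of joint pointer above 4.2 rad).
It fails at once if two soaps are handled at once ((contact force between the fingers and soap0 above 3 N and contact force between the fingers and soap1 above 3 N) or (contact force between the fingers and soap0 above 3 N and contact force between the fingers and soap2 above 3 N) or (contact force between the fingers and soap0 above 3 N and contact force between the fingers and soap3 above 3 N) or (contact force between the fingers and soap1 above 3 N and contact force between the fingers and soap2 above 3 N) or (contact force between the fingers and soap1 above 3 N and contact force between the fingers and soap3 above 3 N) or (contact force between the fingers and soap2 above 3 N and contact force between the fingers and soap3 above 3 N)).
It fails at once if a bottle, the tumbler or the jar is moved more than 30 mm or tipped (distance of any of bottle_a, bottle_b, tumbler, jar from where it was at the start of the episode above 0.03 m or angle between any of bottle_a, bottle_b, tumbler, jar's own z axis and vertical above 0.4 rad).
It also fails if it takes over 72 s, if anything falls off the work surface, if the arm or the gripper's body presses on something with over 40 N, if the wrist force passes 120 N, or if a joint passes its speed limit or range.

ROBOT

A 6-joint arm with a two-finger parallel gripper is mounted at the origin on the work surface. World frame = base frame: x ahead of the robot, y to its left, z up, the work surface at z = 0. Lengths are in mm, angles in rad, forces in N, time in s.
With the tool pointing down it reaches from about 275 to 750 mm from the base axis. Payload 10.2 kg.
Tool frame: the origin (TCP) lies at the very end of the fingers, on their centre line; the grasp point (between the pads) lies 19 mm behind it; z points along the fingers, y is the line along which they close (so a half turn about z gives the same grasp; the last joint's range is limited). The gripper opens to 85 mm and grips with 20 to 120 N. Pads are 22 mm wide; open, the fingers measure 114 mm over their backs; the gripper's body (76 mm by 85 mm) begins 54 mm behind the grasp point. The pads swing forward as they close: fully open they stand 13 mm farther back than shut.
Start: joints at [-1.491, 0.313, 1.498, -0, 1.331, -0.223], TCP at [156.539, -501.125, 231.294] pointing down, gripper open.
Joint ranges: [-2.94, 2.94], [-0.97, 2.17], [0.19, 2.56], [-1.23, 4.37], [0.02, 3.11], [-2.88, 2.88]. Speed limits (rad/s): [2.39, 2.39, 3.01, 3.14, 3.14, 3.14].

INTERFACE

Orientations are given as a unit quaternion [w, x, y, z].
In Python, from rig import * gives the robot as it stands. The module is installed in compiled form; this text tells all that it offers.
- The arm moves only by the shell command python3 -m crank 'ROWS' [FORCE]. ROWS is JSON, a list that holds one entry, the list of rows, each a list of 7 numbers: the shift along the tool's x, y, z in units of 25 mm (1.0 is 25 mm), then the turn, a rotation vector about the tool's x, y, z in units of 8 degrees (1.0 is 8 degrees), then the finger opening in mm, from 0 to 85.4. A call has exactly 8 rows; each row shifts and turns the commanded pose from where the row before left it, along the tool's axes as they then stand; what a row does not reach is not made up. A row lasts 1/10 s, in which the tool goes at most 50 mm and 8.59 degrees, less where a joint would pass 70% of its speed; a pose out of reach is approached as far as the arm can. A call is refused whole if a number of a shift passes 1 or a number of a turn 1, either way. A call with a gripper value outside its range is refused whole. The fingers move at their own pace and stop on an object; FORCE is the grip in N (left out, the last holds). Time passes only in rows, so rows that do not move let the fingers close, or fill a call up. It gives the time, the measured TCP pose, the force, the opening and the grip force at its end, in the units of the state.
- sense(): the state, without advancing time (a new reading comes with each control period).
- capture(name): name is "scene" or "top" or "wrist"; returns the picture (400x640x3 uint8, blue, green, red); there is no depth.
- camera_model(name): a dict with "fx", "fy", "cx", "cy" (pixels), "world_from_camera" (4x4, takes a point from camera to world coordinates); the wrist camera has in their place "T_tool_cam" (4x4, takes a point from camera to tool coordinates, whose origin is the TCP and whose axes are the flange's). Camera axes: x right, y up, looking along -z (the intrinsics and any distortion apply to the point x, -y, -z); pixel columns grow to the right and rows downward; lengths in mm; the calibration is good to about 2 mm. A picture is of the moment at which its call begins: read the wrist's pose just before it. camera_model takes no time and is no camera call.
- finish_job(): hands the job in; it is judged then, once.
The state is a dict: "time_s": time; "joints": joint angles; "dq": joint speeds; "tau": joint torques, N m; "eef_pos": TCP position; "ee_rot": TCP orientation; "force": force on the tool from outside, world axes, zero at the start; "wrist_torque": the same for the moment, N m; "grip_width": opening from 0.0 (shut) to 1.0 (fully open); "grip_force": force on a finger pad.
Only numpy, scipy, OpenCV 4.12 (cv2) and the standard library are available. Lean on these libraries where they do the work, as an engineer would, in place of code of your own. Each camera call takes 0.05 s, during which the arm holds its last target. There are 200 camera calls.

## Working session

There is one attempt and no reset: what is moved stays moved. The work goes in short steps, Python scripts to look and compute and a shell command to move; the robot and the scene stay as the last step left them, time stands still between calls to the robot, and variables do not carry over. Pictures are saved under pics/ and viewed, at most 10 in all, crops included, and the job is handed in when it is done.

```bash
mkdir -p pics; cat > h.py <<'E'
from rig import *
import numpy as np, cv2
from scipy.spatial.transform import Rotation as R
def st():
    s=sense(); q=s["ee_rot"]; return s,np.array(s["eef_pos"],float),R.from_quat([q[1],q[2],q[3],q[0]])
def ray(name,u,v,z,p=None,r=None):
    m=camera_model(name)
    if name=="wrist":
        T=np.eye(4);T[:3,:3]=r.as_matrix();T[:3,3]=p;W=T@np.array(m["T_tool_cam"])
    else: W=np.array(m["world_from_camera"])
    d=W[:3,:3]@np.array([(u-m["cx"])/m["fx"],-(v-m["cy"])/m["fy"],-1]);o=W[:3,3]
    return o+d*(z-o[2])/d[2]
E
python3 - <<'E'
from h import *
s,p,r=st();print(s["time_s"],p,r.as_matrix().round(3),s["grip_width"],s["force"])
for n in("top","scene","wrist"):
    m=camera_model(n);print(n,{k:np.array(v).round(3).tolist() for k,v in m.items()})
a=capture("top");b=capture("scene");cv2.imwrite("pics/top.png",a);cv2.imwrite("pics/scene.png",b)
E
```

```text
0.0 [ 156.52044449 -500.84287337  230.73492719] [[ 0.955  0.298 -0.   ]
 [ 0.298 -0.955  0.001]
 [ 0.    -0.001 -1.   ]] 1.0034066916451094 [-0.48834352 -0.44193998  0.29236383]
top {'fx': 483.934, 'fy': 483.934, 'cx': 315.633, 'cy': 196.578, 'world_from_camera': [[-0.025, 0.992, -0.12, 390.047], [-1.0, -0.026, -0.009, 67.804], [-0.012, 0.12, 0.993, 1592.666], [0.0, 0.0, 0.0, 1.0]]}
scene {'fx': 371.009, 'fy': 371.009, 'cx': 316.075, 'cy': 199.972, 'world_from_camera': [[-0.678, -0.503, 0.536, 1049.721], [0.735, -0.484, 0.476, 475.949], [0.02, 0.716, 0.698, 720.632], [0.0, 0.0, 0.0, 1.0]]}
wrist {'fx': 333.298, 'fy': 333.298, 'cx': 318.539, 'cy': 198.537, 'T_tool_cam': [[0.001, 0.951, 0.309, 79.508], [1.0, -0.0, -0.0, -0.481], [-0.0, 0.309, -0.951, -142.516], [0.0, 0.0, 0.0, 1.0]]}
```

View pics/top.png

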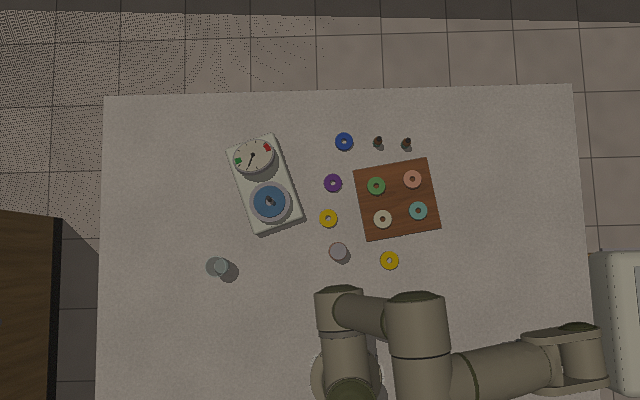

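View pics/scene.png

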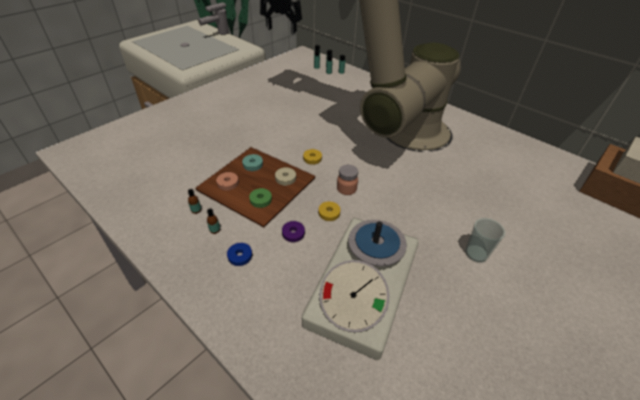

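The top view shows the board soaps: cream (382,219), green (376,186), peach (412,179) and turquoise (418,210). Look-alikes off the board are blue (344,141), purple (333,183) and yellow (328,218) and (389,260). The pan is near (269,202), the dial near (253,157), the jar at (339,252) and the tumbler at (222,268). I choose the four on the board, and will check them in one close crop.

```bash
python3 - <<'E'
from h import *
for n,u,v,z in [("cream",382.5,219,30),("green",376,186,30),("peach",412,179,30),("turq",418,210.5,30),("pan",269,202,90),("dial",253,157,100),("scaleA",225,148,50),("scaleB",274,133,50),("scaleC",304,220,50),("scaleD",258,236,50),("b1",353,170,12),("b2",427,157,12),("b3",441,229,12),("b4",367,241,12),("jar",339,250,70),("yel",328,218,18),("purple",333,183,18),("bot",378,140,75),("bot2",406,142,75)]:
    w=ray("top",u,v,z);print(n,w.round(0),np.hypot(*w[:2]).round())
im=capture("top")
c=np.hstack([cv2.resize(im[120:280,310:450],None,fx=2.8,fy=2.8,interpolation=2),cv2.resize(im[125:245,215:310],None,fx=3.7333,fy=3.7333,interpolation=2)[:448]])
print(c.shape);cv2.imwrite("pics/crop.png",c)
E
```

```text
cream [ 501. -133.   30.] 518.0
green [ 609. -116.   30.] 620.0
peach [ 629. -234.   30.] 671.0
turq [ 526. -248.   30.] 581.0
pan [559. 227.  90.] 604.0
dial [702. 275. 100.] 753.0
scaleA [744. 373.  50.] 832.0
scaleB [790. 212.  50.] 818.0
scaleC [503. 120.  50.] 517.0
scaleD [456. 268.  50.] 529.0
b1 [667. -44.  12.] 669.0
b2 [ 704. -291.   12.] 762.0
b3 [ 465. -323.   12.] 566.0
b4 [432. -82.  12.] 440.0
jar [405.  12.  70.] 405.0
yel [510.  43.  18.] 511.0
purple [624.  23.  18.] 625.0
bot [ 751. -123.   75.] 761.0
bot2 [ 742. -212.   75.] 772.0
(448, 747, 3)
```

View pics/crop.png

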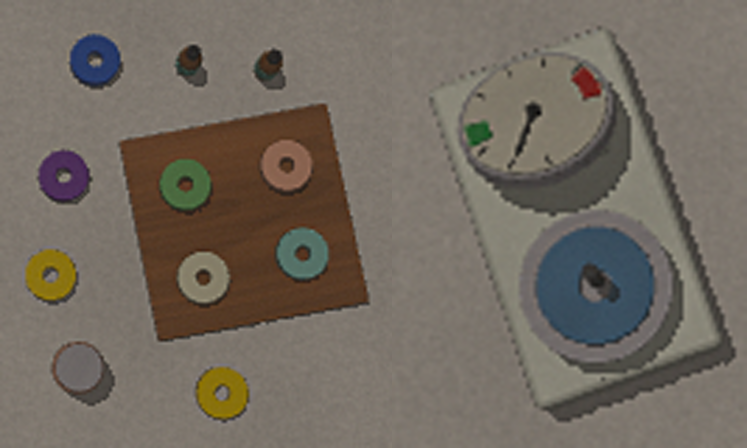

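The crop confirms it: the green, peach, cream and turquoise rings lie on the board, and the blue, purple and yellow ones lie outside. The pointer shows about 1 tick. Tool x happens to be aligned with the scale's x. I move over the cream soap.

```bash
python3 -m crank '[[[0.5,-0.28,0.1,0,0,0,85],[0.87,-0.49,0.16,0,0,0,85],[0.87,-0.49,0.16,0,0,0,85],[0.87,-0.49,0.16,0,0,0,85],[0.87,-0.49,0.16,0,0,0,85],[0.87,-0.49,0.16,0,0,0,85],[0.87,-0.49,0.16,0,0,0,85],[0.87,-0.49,0.16,0,0,0,85]]]' 40
python3 -m crank '[[[0.87,-0.49,0.16,0,0,0,85],[0.87,-0.49,0.16,0,0,0,85],[0.87,-0.49,0.16,0,0,0,85],[0.87,-0.49,0.16,0,0,0,85],[0.87,-0.49,0.16,0,0,0,85],[0.87,-0.49,0.16,0,0,0,85],[0.87,-0.49,0.16,0,0,0,85],[0.87,-0.49,0.16,0,0,0,85]]]'
python3 -m crank '[[[0.87,-0.49,0.16,0,0,0,85],[0.87,-0.49,0.16,0,0,0,85],[0.87,-0.49,0.16,0,0,0,85],[0.87,-0.49,0.16,0,0,0,85],[0.4,-0.2,0.16,0,0,0,85],[0,0,0,0,0,0,85],[0,0,0,0,0,0,85],[0,0,0,0,0,0,85]]]'
python3 - <<'E'
from h import *
s,p,r=st();print(s["time_s"],p,r.as_matrix().round(4),s["force"])
cv2.imwrite("pics/w1.png",capture("wrist"))
E
```

```text
time_s: 0.95
eef_pos: [287.1, -361.7, 200.4]
ee_rot: [-0.0, 0.989, 0.151, 0.0]
force: [0.5, 0.6, -0.3]
grip_width: 0.989
grip_force: 0.0
time_s: 1.75
eef_pos: [423.5, -216.2, 168.5]
ee_rot: [-0.0, 0.989, 0.151, -0.0]
force: [0.6, -0.6, 0.3]
grip_width: 0.996
grip_force: 0.0
time_s: 2.55
eef_pos: [499.0, -138.2, 149.0]
ee_rot: [0.0, 0.989, 0.15, -0.0]
force: [-0.7, 0.4, 0.3]
grip_width: 0.995
grip_force: 0.0
2.55 [ 498.98814639 -138.20365032  148.99284881] [[ 9.548e-01  2.973e-01  0.000e+00]
 [ 2.973e-01 -9.548e-01 -2.000e-04]
 [-0.000e+00  2.000e-04 -1.000e+00]] [-0.71524654  0.40512841  0.27728038]
```

View pics/w1.png

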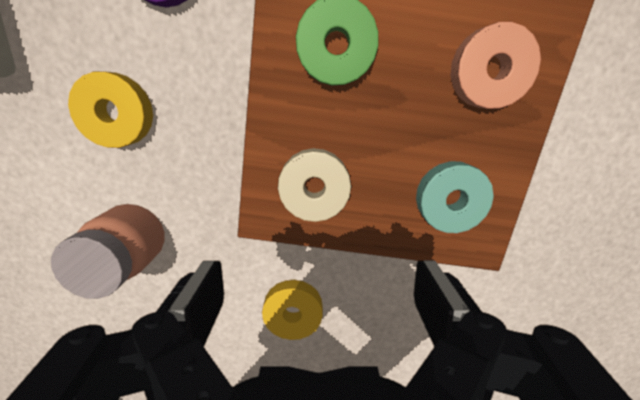

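The wrist view shows cream with its top face centred at (314,185), green (337,40), peach (499,65) and turquoise (457,197). The jar is at the left and the purple one is at the edge.

```bash
python3 - <<'E'
from h import *
s,p,r=st()
for n,u,v in [("cream",314,185),("green",337,40),("peach",499,65),("turq",457,197)]:
    w=ray("wrist",u,v,30,p,r);print(n,w.round(1),"tool",r.inv().apply(w-p).round(1))
E
```

```text
cream [ 503.8 -132.5   30. ] tool [  6.2  -4.1 119. ]
green [ 611.5 -116.6   30. ] tool [113.7  12.7 119. ]
peach [ 630.9 -234.8   30. ] tool [ 97.2 131.3 119.1]
turq [ 529. -248.   30.] tool [ -4.  113.7 119.1]
```

```bash
python3 -m crank '[[[0.13,-0.08,0.8,0,0,0,85],[0.12,-0.08,0.9,0,0,0,85],[0,0,0.9,0,0,0,85],[0,0,0.9,0,0,0,85],[0,0,0.8,0,0,0,85],[0,0,0.7,0,0,0,85],[0,0,0.35,0,0,0,85],[0,0,0,0,0,0,85]]]' 20
python3 -m crank '[[[0,0,0,0,0,0,45],[0,0,0,0,0,0,45],[0,0,0,0,0,0,45],[0,0,0,0,0,0,45],[0,0,0,0,0,0,45],[0,0,0,0,0,0,45],[0,0,0,0,0,0,45],[0,0,0,0,0,0,45]]]' 20
python3 -m crank '[[[0,0,-0.4,0,0,0,45],[0,0,-0.8,0,0,0,45],[0,0,-1,0,0,0,45],[0,0,-1,0,0,0,45],[0,0,-1,0,0,0,45],[0,0,-1,0,0,0,45],[0,0,-1,0,0,0,45],[0,0,-1,0,0,0,45]]]'
python3 - <<'E'
from h import *
s,p,r=st();print(s["time_s"],p,s["force"],s["grip_force"])
cv2.imwrite("pics/w2.png",np.vstack([capture("wrist")[130:400]]))
E
```

```text
time_s: 3.4
eef_pos: [503.7, -132.1, 14.5]
ee_rot: [-0.0, 0.989, 0.15, -0.001]
force: [-0.5, 0.8, 0.7]
grip_width: 0.997
grip_force: 0.0
time_s: 4.2
eef_pos: [504.8, -132.3, 16.4]
ee_rot: [0.001, 0.989, 0.151, 0.001]
force: [-2.1, 0.0, 5.9]
grip_width: 0.698
grip_force: 20.4
time_s: 5.0
eef_pos: [504.1, -131.7, 197.2]
ee_rot: [0.0, 0.989, 0.151, 0.0]
force: [0.2, -0.3, -0.3]
grip_width: 0.696
grip_force: 21.9
5.0 [ 504.08997584 -131.74991094  197.20732607] [ 0.19780881 -0.32129575 -0.2846829 ] 21.85410885605961
```

View pics/w2.png

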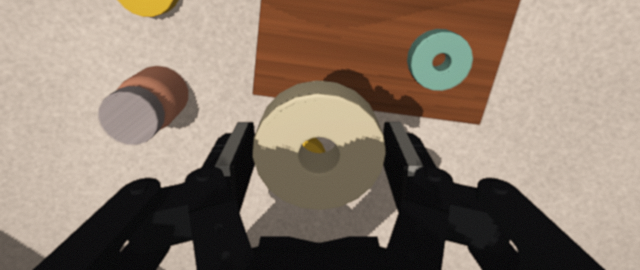

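Cream is held: outer rim 254–385 px wide, hole centre near (319,284) in full-image coordinates. Next I fly to just short of the pan, to view the spindle.

```bash
python3 -m crank '[[[0.1,-0.5,0,0,0,0,45],[0.23,-0.95,0,0,0,0,45],[0.23,-0.95,0,0,0,0,45],[0.23,-0.95,0,0,0,0,45],[0.23,-0.95,0,0,0,0,45],[0.23,-0.95,0,0,0,0,45],[0.23,-0.95,0,0,0,0,45],[0.23,-0.95,0,0,0,0,45]]]'
python3 -m crank '[[[0.23,-0.95,0,0,0,0,45],[0.23,-0.95,0,0,0,0,45],[0.23,-0.95,0,0,0,0,45],[0.23,-0.95,0,0,0,0,45],[0.23,-0.95,0,0,0,0,45],[0.23,-0.95,0,0,0,0,45],[0,-0.2,0,0,0,0,45],[0,0,0,0,0,0,45]]]'
python3 - <<'E'
from h import *
s,p,r=st();print(s["time_s"],p,r.as_matrix().round(4))
print(ray("wrist",319,284,13.6,np.zeros(3),R.from_matrix(np.diag([1,-1,-1]))), "soap centre; y flipped")
cv2.imwrite("pics/w3.png",capture("wrist"))
E
```

```text
time_s: 5.85
eef_pos: [490.6, 53.3, 194.3]
ee_rot: [-0.0, 0.989, 0.151, -0.001]
force: [-0.4, -0.2, -0.9]
grip_width: 0.696
grip_force: 21.9
time_s: 6.65
eef_pos: [479.7, 203.1, 194.4]
ee_rot: [0.0, 0.988, 0.152, -0.001]
force: [1.0, -0.3, 0.8]
grip_width: 0.695
grip_force: 21.9
6.65 [479.74097442 203.1489295  194.42830181] [[ 9.540e-01  2.998e-01 -1.400e-03]
 [ 2.998e-01 -9.540e-01 -4.000e-04]
 [-1.400e-03 -1.000e-04 -1.000e+00]]
[-2.19824876  0.21744854 13.6       ] soap centre; y flipped
```

View pics/w3.png

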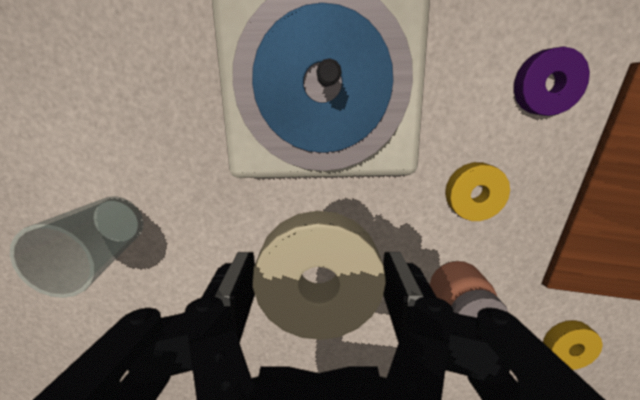

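The pan is centred at about (323,78) and the spindle tip is near (329,71). The held soap is at (319,285). I enlarge the spindle and the dial.

```bash
python3 - <<'E'
from h import *
im=cv2.imread("pics/w3.png");sc=capture("scene")
a=cv2.resize(im[40:120,290:370],(400,400),interpolation=cv2.INTER_CUBIC);b=cv2.resize(sc[250:340,310:400],(400,400),interpolation=cv2.INTER_CUBIC)
a=cv2.convertScaleAbs(a,alpha=2,beta=0)
cv2.imwrite("pics/c3.png",np.hstack([a,b]))
E
```

```text
(no output)
```

View pics/c3.png

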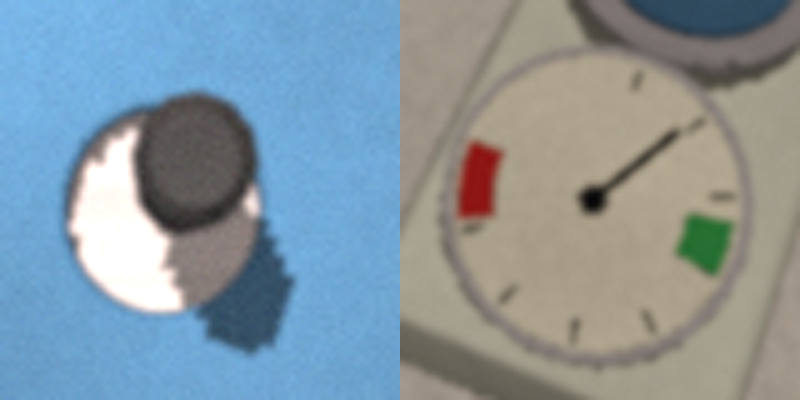

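```bash
python3 - <<'E'
from h import *
s,p,r=st();print(p)
w=ray("wrist",329.1,71.6,145.6,p,r);print(w,"tool",r.inv().apply(w-p))
c=ray("wrist",322.7,78,89.8,p,r);print("saucer",c)
print("dia px->mm",np.linalg.norm(ray("wrist",317.6,71.6,145,p,r)-ray("wrist",341.2,71.6,145,p,r)))
# soap held: outer rim left/right and hole
q=p+r.apply([0,0,-13.6]);
for u,v in[(319,284),(254,284),(385,284),(319.5,283)]: print(r.inv().apply(ray("wrist",u,v,q[2],p,r)-p).round(2))
# refined hole by fitting
im=cv2.imread("pics/w3.png");cv2.imwrite("pics/soapcrop.png",cv2.resize(cv2.convertScaleAbs(im[205:345,245:395],alpha=1.5),None,fx=4,fy=4,interpolation=2))
E
```

```text
[480.37840166 202.02334147 194.73393769]
[566.94757793 223.57366539 145.6       ] tool [89.09804428  5.21874731 49.06206026]
saucer [564.75444994 225.77831645  89.8       ]
dia px->mm 12.732780387876753
[ -2.2   -0.22 -13.6 ]
[ -2.21 -29.05 -13.6 ]
[ -2.19  29.06 -13.59]
[ -1.69   0.   -13.6 ]
```

View pics/soapcrop.png

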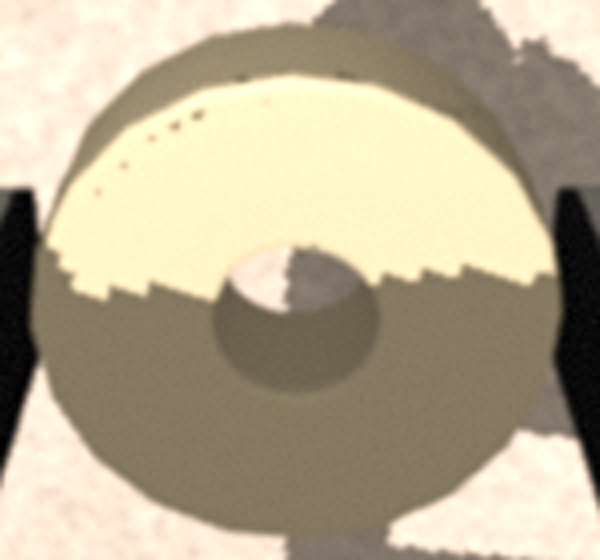

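The hole centre is at (319,284). The pointer reads about 91 g, so three soaps are needed (about 271 g). I move over the spindle and lower just past the chamfer to feel.

```bash
python3 -m crank '[[[0.6,0.04,0,0,0,0,45],[0.9,0.05,0,0,0,0,45],[0.9,0.05,0,0,0,0,45],[0.8,0.05,0,0,0,0,45],[0.42,0.03,0,0,0,0,45],[0,0,0.3,0,0,0,45],[0,0,0.5,0,0,0,45],[0,0,0.5,0,0,0,45]]]'
python3 -m crank '[[[0,0,0.2,0,0,0,45],[0,0,0.12,0,0,0,45],[0,0,0.12,0,0,0,45],[0,0,0.1,0,0,0,45],[0,0,0.1,0,0,0,45],[0,0,0,0,0,0,45],[0,0,0,0,0,0,45],[0,0,0,0,0,0,45]]]'
python3 - <<'E'
from h import *
s,p,r=st();print(s["time_s"],p,s["force"],s["wrist_torque"]);f=[]
w=capture("wrist");sc=capture("scene")
s,p,r=st();print(p,s["force"])
a=cv2.resize(cv2.convertScaleAbs(w[205:345,245:395],alpha=1.5),(400,400),interpolation=2);b=cv2.resize(sc[210:340,310:440],(400,400),interpolation=2)
cv2.imwrite("pics/c4.png",np.hstack([a,b]))
E
```

```text
time_s: 7.55
eef_pos: [568.0, 223.8, 161.2]
ee_rot: [0.0, 0.989, 0.151, -0.001]
force: [-0.3, 0.1, -0.4]
grip_width: 0.699
grip_force: 21.9
time_s: 8.35
eef_pos: [568.8, 224.3, 146.7]
ee_rot: [0.0, 0.989, 0.151, 0.0]
force: [1.1, -0.2, -0.9]
grip_width: 0.691
grip_force: 21.9
8.35 [568.81032275 224.31510044 146.72588461] [ 1.11503022 -0.24064862 -0.86921994] [-0.01629968 -0.02011819 -0.01491111]
[568.77009773 224.2992009  146.66484905] [-0.31888285  0.20340781 -0.68438524]
```

View pics/c4.png

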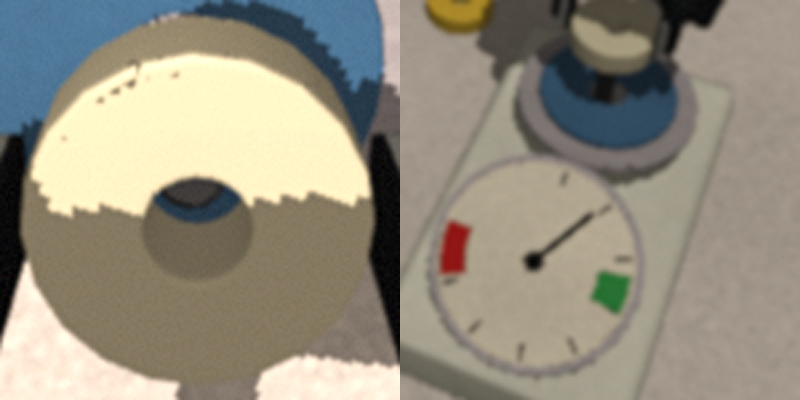

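The pointer has not moved and the spindle tip is seen inside the hole. I lower 7 mm more, keeping within a safe push.

```bash
python3 -m crank '[[[0,0,0.07,0,0,0,45],[0,0,0.07,0,0,0,45],[0,0,0.07,0,0,0,45],[0,0,0.07,0,0,0,45],[0,0,0,0,0,0,45],[0,0,0,0,0,0,45],[0,0,0,0,0,0,45],[0,0,0,0,0,0,45]]]'
python3 - <<'E'
from h import *
for i in range(4):
    s,p,r=st();print(s["time_s"],p.round(2),np.round(s["force"],2),np.round(s["wrist_torque"],3));sc=capture("scene")
g=cv2.cvtColor(sc,6)[255:340,310:400]
# pointer direction: darkest pixels
ys,xs=np.where(g<70);print(len(xs));cv2.imwrite("pics/dial.png",cv2.resize(sc[250:340,310:400],None,fx=4,fy=4))
E
```

```text
time_s: 9.25
eef_pos: [568.8, 224.3, 139.6]
ee_rot: [-0.0, 0.989, 0.151, 0.0]
force: [-0.0, -0.8, -1.2]
grip_width: 0.695
grip_force: 21.9
9.25 [568.78 224.27 139.62] [-0.03 -0.79 -1.18] [ 0.021  0.02  -0.078]
9.3 [568.77 224.27 139.62] [ 0.39 -0.79 -0.67] [ 0.033 -0.006 -0.041]
9.35 [568.77 224.29 139.62] [-0.57 -0.05 -0.39] [ 0.054 -0.009 -0.035]
9.4 [568.75 224.3  139.6 ] [ 0.22 -0.25 -0.87] [ 0.003 -0.03   0.003]
158
```

```bash
python3 -m crank '[[[0,0,0.3,0,0,0,45],[0,0,0.35,0,0,0,45],[0,0,0.35,0,0,0,45],[0,0,0.3,0,0,0,45],[0,0,0.2,0,0,0,45],[0,0,0.15,0,0,0,45],[0,0,0.1,0,0,0,45],[0,0,0,0,0,0,45]]]'
python3 -m crank '[[[0,0,0.04,0,0,0,45],[0,0,0,0,0,0,45],[0,0,0,0,0,0,64],[0,0,0,0,0,0,70],[0,0,0,0,0,0,85],[0,0,0,0,0,0,85],[0,0,0,0,0,0,85],[0,0,0,0,0,0,85]]]'
python3 -m crank '[[[0,0,-0.4,0,0,0,85],[0,0,-0.8,0,0,0,85],[0,0,-1,0,0,0,85],[0,0,-1,0,0,0,85],[0,0,-0.8,0,0,0,85],[-0.4,0.2,0,0,0,0,85],[-0.8,0.4,0,0,0,0,85],[-0.9,0.5,0,0,0,0,85]]]'
python3 -m crank '[[[-0.7,0.6,0,0,0,0,85],[-0.4,0.9,0,0,0,0,85],[0,1,0,0,0,0,85],[0,1,0,0,0,0,85],[0,1,0,0,0,0,85],[0,1,0,0,0,0,85],[0,1,0,0,0,0,85],[0,1,0,0,0,0,85]]]'
python3 - <<'E'
from h import *
s,p,r=st();print(p,r.inv().apply(np.array([503+108,-116.6,30])-p))
sc=capture("scene");cv2.imwrite("pics/c5.png",cv2.resize(sc[210:340,310:440],(520,520),interpolation=2))
E
```

```text
time_s: 10.25
eef_pos: [568.7, 224.3, 95.6]
ee_rot: [-0.0, 0.989, 0.151, -0.0]
force: [0.1, 0.3, -0.5]
grip_width: 0.701
grip_force: 21.9
time_s: 11.05
eef_pos: [568.7, 224.3, 94.8]
ee_rot: [-0.0, 0.989, 0.151, 0.0]
force: [0.3, 0.4, -0.1]
grip_width: 0.998
grip_force: 0.0
time_s: 11.85
eef_pos: [526.4, 182.2, 195.5]
ee_rot: [0.0, 0.989, 0.151, 0.0]
force: [-0.1, 0.1, -0.8]
grip_width: 0.998
grip_force: 0.0
time_s: 12.65
eef_pos: [556.8, -5.8, 195.7]
ee_rot: [0.0, 0.989, 0.151, 0.0]
force: [-1.3, 0.6, 0.6]
grip_width: 0.993
grip_force: 0.0
[556.79136925  -5.82302982 195.69834928] [ 18.57246603 121.8247747  165.77045424]
```

View pics/c5.png

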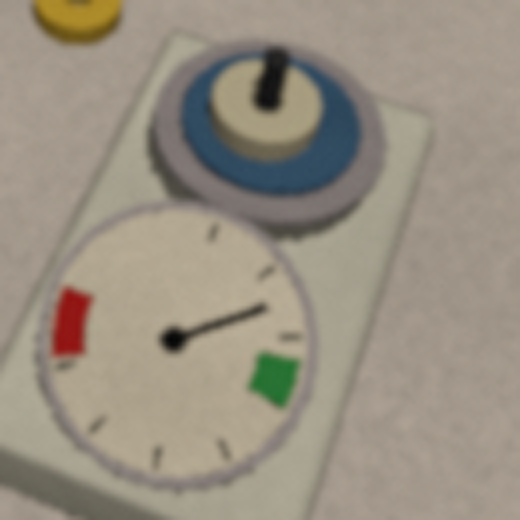

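Cream lies flat on the saucer around the spindle, and the pointer reads about 153 g. Next is green. I have used all my picture views, so I will now measure by image code.

```bash
python3 -m crank '[[[0.15,0.9,0.3,0,0,0,85],[0.15,0.9,0.35,0,0,0,85],[0.15,0.9,0.35,0,0,0,85],[0.15,0.9,0.35,0,0,0,85],[0.1,0.8,0.35,0,0,0,85],[0.07,0.48,0.17,0,0,0,85],[0,0,0,0,0,0,85],[0,0,0,0,0,0,85]]]'
cat >> h.py <<'E'
def holes(p,r,zt=30,save=None):
    """ring soaps: outlines of saturated/bright blobs on top face via hole contour"""
    im=capture("wrist")
    if save: cv2.imwrite(save,im)
    h=cv2.cvtColor(im,cv2.COLOR_BGR2HSV)
    for n,lo,hi in [("cream",(18,30,150),(32,110,255)),("green",(50,90,110),(75,255,255)),("peach",(2,60,190),(14,170,255)),("turq",(76,40,110),(95,255,255))]:
        m=cv2.inRange(h,lo,hi);cs,hi_=cv2.findContours(m,cv2.RETR_CCOMP,cv2.CHAIN_APPROX_NONE)
        for c,q in zip(cs,hi_[0] if hi_ is not None else []):
            a=cv2.contourArea(c)
            if len(c)>20 and ((q[3]<0 and a>1500) or (q[3]>=0 and 200<a<3000)):
                e=cv2.fitEllipse(c);w=ray("wrist",e[0][0],e[0][1],zt,p,r)
                print(n,"outer" if q[3]<0 else "hole",np.round(e[0],1),np.round(e[1],1),w.round(1),"tool",r.inv().apply(w-p).round(1))
E
python3 - <<'E'
from h import *
s,p,r=st();print(s["time_s"],p);holes(p,r,save="pics/g1.png")
im=cv2.imread("pics/w1.png");h=cv2.cvtColor(im,40)
for u,v in[(300,170),(320,60),(480,70),(440,190)]:print(h[v,u])
E
```

```text
time_s: 13.5
eef_pos: [611.2, -114.9, 148.6]
ee_rot: [-0.0, 0.989, 0.151, 0.0]
force: [1.3, -0.5, 0.3]
grip_width: 0.995
grip_force: 0.0
13.5 [ 611.18342393 -114.9093158   148.60698848]
green outer [321.  190.8] [67.3 69.3] [ 613. -116.   30.] tool [  1.4   1.6 118.6]
green hole [320.8 192. ] [22.1 23.9] [ 612.  -116.2   30. ] tool [  0.3   1.5 118.6]
peach outer [463.4 211.3] [62.2 72.1] [ 631.5 -234.7   30. ] tool [-16.4 120.4 118.6]
peach hole [463.3 212.2] [20.9 24.6] [ 630.7 -235.    30. ] tool [-17.2 120.5 118.6]
[ 21  58 224]
[ 51 108 172]
[ 10 114 221]
[ 78  65 180]
```

```bash
python3 -m crank '[[[0.03,0.06,0.8,0,0,0,85],[0,0,0.9,0,0,0,85],[0,0,0.9,0,0,0,85],[0,0,0.9,0,0,0,85],[0,0,0.8,0,0,0,85],[0,0,0.5,0,0,0,85],[0,0,0.3,0,0,0,85],[0,0,0,0,0,0,85]]]' 20
python3 -m crank '[[[0,0,0,0,0,0,45],[0,0,0,0,0,0,45],[0,0,0,0,0,0,45],[0,0,0,0,0,0,45],[0,0,0,0,0,0,45],[0,0,0,0,0,0,45],[0,0,0,0,0,0,45],[0,0,0,0,0,0,45]]]' 20
python3 -m crank '[[[0,0,-0.4,0,0,0,45],[0,0,-0.8,0,0,0,45],[0,0,-1,0,0,0,45],[0,0,-1,0,0,0,45],[0,0,-1,0,0,0,45],[0,0,-1,0,0,0,45],[0,0,-1,0,0,0,45],[0,0,-0.8,0,0,0,45]]]'
python3 -m crank '[[[0.1,-0.5,0,0,0,0,45],[0.17,-0.95,0,0,0,0,45],[0.17,-0.95,0,0,0,0,45],[0.17,-0.95,0,0,0,0,45],[0.17,-0.95,0,0,0,0,45],[0.17,-0.95,0,0,0,0,45],[0.17,-0.95,0,0,0,0,45],[0.17,-0.95,0,0,0,0,45]]]'
python3 -m crank '[[[0.17,-0.95,0,0,0,0,45],[0.17,-0.95,0,0,0,0,45],[0.17,-0.95,0,0,0,0,45],[0.17,-0.95,0,0,0,0,45],[0.17,-0.95,0,0,0,0,45],[0.17,-0.95,0,0,0,0,45],[0.1,-0.67,0,0,0,0,45],[0,0,0,0,0,0,45]]]'
python3 - <<'E'
from h import *
s,p,r=st();capture("scene");s,p2,r=st();print(p,p2,r.inv().apply(np.array([568.8,224.3,150])-p2)/25)
q=p2[2]-9+18;holes(p2,r,q,"pics/g2.png")
E
```

```text
time_s: 14.35
eef_pos: [612.3, -116.3, 20.3]
ee_rot: [-0.0, 0.989, 0.151, -0.0]
force: [0.6, -0.6, 0.8]
grip_width: 0.996
grip_force: 0.0
time_s: 15.15
eef_pos: [613.0, -116.8, 22.0]
ee_rot: [0.0, 0.989, 0.151, 0.001]
force: [-2.2, 1.2, 5.1]
grip_width: 0.677
grip_force: 20.5
time_s: 15.95
eef_pos: [612.5, -116.8, 198.2]
ee_rot: [0.001, 0.989, 0.151, 0.001]
force: [0.1, 0.4, -0.9]
grip_width: 0.677
grip_force: 21.7
time_s: 16.75
eef_pos: [588.9, 65.4, 194.7]
ee_rot: [-0.0, 0.989, 0.151, -0.001]
force: [0.5, 0.6, -0.9]
grip_width: 0.674
grip_force: 21.7
time_s: 17.55
eef_pos: [568.0, 226.0, 194.9]
ee_rot: [-0.0, 0.988, 0.152, -0.001]
force: [0.3, -0.6, -1.2]
grip_width: 0.677
grip_force: 21.7
[568.04980331 225.99216632 194.92403047] [568.51379966 224.66688887 195.04862593] [0.00794414 0.01737315 1.8019399 ]
cream outer [316.9 191.2] [42.4 80.9] [605.8 237.6 204. ] tool [39.4 -1.1 -9. ]
cream outer [308.4  26.7] [ 66.4 197.2] [663.9 259.  204. ] tool [101.3  -4.1  -9.1]
cream outer [307.2 -67.9] [222.5 687.7] [691.1 267.6 204. ] tool [129.8  -4.3  -9.1]
green outer [319.1 247. ] [ 58.1 127.8] [581.5 228.9 204. ] tool [13.7 -0.2 -9. ]
```

```bash
cat >> h.py <<'E'
def inhand(path,lo,hi,zt,p,r):
    im=cv2.imread(path);h=cv2.cvtColor(cv2.GaussianBlur(im,(3,3),0),cv2.COLOR_BGR2HSV);m=cv2.inRange(h,lo,hi);m[:200]=0;m[:,:240]=0;m[:,400:]=0
    m=cv2.morphologyEx(m,cv2.MORPH_OPEN,np.ones((3,3)))
    ys,xs=np.where(m>0);print("bbox",xs.min(),xs.max(),ys.min(),ys.max())
    row=int(ys.min()+.62*(ys.max()-ys.min()))
    m2=m.copy();cv2.imwrite("pics/m.png",m2)
    # hole top-face edge: bottom of hole & inner dark wall by value profile along columns
    g=cv2.cvtColor(im,6).astype(float)
    print("col prof v",[int(x) for x in g[255:305,315:323].mean(1)])
    print("row prof",[int(x) for x in g[284:288,295:345].mean(0)])
    # expected bottom rim for centre x=0
    m=camera_model("wrist");T=np.linalg.inv(np.array(m["T_tool_cam"]))
    for x in(-4,-2,0,2):
        o=[]
        for pt in((x-30,0,-zt),(x-9,0,-zt),(x+9,0,-zt),(x,9,-zt)):
            c=T@np.array([*pt,1]);o.append((round(m["cx"]+m["fx"]*c[0]/-c[2],1),round(m["cy"]-m["fy"]*c[1]/-c[2],1)))
        print(x,o)
E
python3 - <<'E'
from h import *
s,p,r=st()
inhand("pics/g2.png",(45,60,20),(80,255,255),8,p,r)
print("cream");
inhand("pics/w3.png",(15,25,30),(35,140,255),13.6,p,r)
E
```

```text
bbox 255 383 203 327
col prof v [105, 97, 78, 51, 43, 55, 61, 62, 62, 62, 63, 63, 63, 62, 62, 61, 64, 82, 94, 80, 54, 42, 41, 42, 42, 43, 42, 42, 42, 42, 43, 42, 43, 43, 43, 43, 44, 46, 50, 54, 54, 52, 52, 52, 52, 52, 52, 52, 51, 52]
row prof [52, 52, 52, 53, 52, 51, 50, 47, 45, 43, 41, 43, 42, 42, 42, 42, 43, 42, 42, 42, 43, 42, 43, 43, 41, 43, 43, 43, 42, 42, 42, 43, 41, 42, 42, 42, 41, 41, 43, 44, 48, 50, 51, 52, 51, 51, 51, 52, 51, 52]
-4 [(np.float64(319.4), np.float64(334.4)), (np.float64(319.4), np.float64(297.5)), (np.float64(319.5), np.float64(263.3)), (np.float64(339.0), np.float64(280.7))]
-2 [(np.float64(319.4), np.float64(331.0)), (np.float64(319.4), np.float64(293.8)), (np.float64(319.5), np.float64(259.4)), (np.float64(339.0), np.float64(276.9))]
0 [(np.float64(319.4), np.float64(327.6)), (np.float64(319.4), np.float64(290.1)), (np.float64(319.5), np.float64(255.4)), (np.float64(339.1), np.float64(273.1))]
2 [(np.float64(319.4), np.float64(324.1)), (np.float64(319.4), np.float64(286.4)), (np.float64(319.5), np.float64(251.4)), (np.float64(339.2), np.float64(269.2))]
cr
[... 418 characters left out ...]
5, 64, 65, 64, 63, 63, 68, 77, 81, 82, 82, 81]
-4 [(np.float64(319.4), np.float64(342.6)), (np.float64(319.5), np.float64(304.8)), (np.float64(319.5), np.float64(269.6)), (np.float64(339.7), np.float64(287.5))]
-2 [(np.float64(319.4), np.float64(339.1)), (np.float64(319.5), np.float64(301.0)), (np.float64(319.5), np.float64(265.6)), (np.float64(339.8), np.float64(283.6))]
0 [(np.float64(319.4), np.float64(335.7)), (np.float64(319.5), np.float64(297.2)), (np.float64(319.5), np.float64(261.5)), (np.float64(339.9), np.float64(279.7))]
2 [(np.float64(319.4), np.float64(332.1)), (np.float64(319.5), np.float64(293.3)), (np.float64(319.5), np.float64(257.3)), (np.float64(340.0), np.float64(275.7))]
```

```bash
python3 -m crank '[[[0,0,0.3,0,0,0,45],[0,0,0.5,0,0,0,45],[0,0,0.4,0,0,0,45],[0,0,0.2,0,0,0,45],[0,0,0,0,0,0,45],[0,0,0,0,0,0,45],[0,0,0,0,0,0,45],[0,0,0,0,0,0,45]]]'
python3 - <<'E'
from h import *
s,p,r=st();print(s["time_s"],p,r.as_matrix().round(4)[2],r.inv().apply(np.array([568.8,224.3,150])-p)/25)
E
```

```text
time_s: 18.45
eef_pos: [569.3, 223.9, 161.0]
ee_rot: [-0.0, 0.989, 0.151, 0.0]
force: [0.4, -0.8, -1.5]
grip_width: 0.676
grip_force: 21.7
18.45 [569.27723909 223.93031602 160.96575807] [ 8.e-04  1.e-04 -1.e+00] [-0.014155   -0.01984925  0.43861747]
```

```bash
python3 -m crank '[[[-0.03,-0.02,0.1,0,0,0,45],[0,0,0.1,0,0,0,45],[0,0,0.1,0,0,0,45],[0,0,0.08,0,0,0,45],[0,0,0.08,0,0,0,45],[0,0,0,0,0,0,45],[0,0,0,0,0,0,45],[0,0,0,0,0,0,45]]]'
cat >> h.py <<'E'
def feel(n=4):
    F=[]
    for i in range(n):
        s,p,r=st();F.append(s["force"]);im=capture("scene")
    print(s["time_s"],p.round(2),"F",np.mean(F,0).round(2))
    return im
def dial(im):
    # pointer angle: dark pixels along rays from hub, in dial image ~ (353.6,294.8)
    g=cv2.cvtColor(im,6).astype(np.float32);c=np.array([353.4,294.8]);best=[]
    for a in np.arange(0,360,1):
        d=np.array([np.cos(np.radians(a)),-np.sin(np.radians(a))])
        pts=[c+d*k for k in np.arange(7,20,1)]
        best.append(np.mean([cv2.getRectSubPix(g,(1,1),tuple(map(float,q)))[0,0] for q in pts]))
    b=np.array(best);i=np.argsort(b)[:3];print("pointer img angle",i,b[i].round(),"median",np.median(b).round())
E
python3 - <<'E'
from h import *
dial(feel())
E
```

```text
time_s: 19.25
eef_pos: [568.3, 224.1, 149.2]
ee_rot: [-0.0, 0.989, 0.151, 0.0]
force: [-0.1, 0.3, -0.9]
grip_width: 0.677
grip_force: 21.7
19.4 [568.29 224.15 149.16] F [-0.03  0.24 -0.53]
pointer img angle [21 22 20] [82. 82. 85.] median 162.0
```

```bash
python3 -m crank '[[[0,0,0.2,0,0,0,45],[0,0,0.3,0,0,0,45],[0,0,0.3,0,0,0,45],[0,0,0.2,0,0,0,45],[0,0,0.15,0,0,0,45],[0,0,0.1,0,0,0,45],[0,0,0.03,0,0,0,45],[0,0,0,0,0,0,45]]]'
python3 - <<'E'
from h import *
dial(feel(3))
E
```

```text
time_s: 20.25
eef_pos: [568.3, 224.2, 117.1]
ee_rot: [-0.0, 0.989, 0.151, 0.0]
force: [-0.4, -1.2, -0.5]
grip_width: 0.678
grip_force: 21.7
20.35 [568.36 224.14 117.3 ] F [-0.3  -0.52 -0.36]
pointer img angle [21 22 20] [81. 82. 85.] median 162.0
```

```bash
python3 -m crank '[[[0,0,0.02,0,0,0,64],[0,0,0,0,0,0,70],[0,0,0,0,0,0,85],[0,0,0,0,0,0,85],[0,0,0,0,0,0,85],[0,0,0,0,0,0,85],[0,0,0,0,0,0,85],[0,0,-0.3,0,0,0,85]]]'
python3 -m crank '[[[0,0,-0.7,0,0,0,85],[0,0,-0.9,0,0,0,85],[0,0,-0.9,0,0,0,85],[0,0,-0.4,0,0,0,85],[-0.2,0.5,0,0,0,0,85],[-0.39,0.95,0,0,0,0,85],[-0.39,0.95,0,0,0,0,85],[-0.39,0.95,0,0,0,0,85]]]'
python3 - <<'E'
from h import *
dial(feel(1))
E
python3 -m crank '[[[-0.39,0.95,0,0,0,0,85],[-0.39,0.95,0,0,0,0,85],[-0.39,0.95,0,0,0,0,85],[-0.39,0.95,0,0,0,0,85],[-0.39,0.95,0,0,0,0,85],[-0.39,0.95,0,0,0,0,85],[-0.39,0.95,0,0,0,0,85],[-0.39,0.95,0.2,0,0,0,85]]]'
python3 -m crank '[[[-0.39,0.95,0.4,0,0,0,85],[-0.39,0.95,0.4,0,0,0,85],[-0.39,0.95,0.4,0,0,0,85],[-0.39,0.95,0.4,0,0,0,85],[-0.39,0.95,0,0,0,0,85],[-0.39,0.95,0,0,0,0,85],[-0.1,0.3,0,0,0,0,85],[0,0,0,0,0,0,85]]]'
python3 - <<'E'
from h import *
dial(feel(1))
s,p,r=st();holes(p,r,save="pics/t1.png")
E
```

```text
time_s: 21.2
eef_pos: [567.8, 224.1, 123.4]
ee_rot: [0.0, 0.989, 0.151, -0.001]
force: [-1.0, 0.2, 0.3]
grip_width: 0.999
grip_force: 0.0
time_s: 22.0
eef_pos: [559.7, 132.3, 195.2]
ee_rot: [-0.0, 0.989, 0.151, -0.001]
force: [0.8, -0.1, -0.3]
grip_width: 0.996
grip_force: 0.0
22.0 [559.7  132.25 195.17] F [ 0.77 -0.15 -0.33]
pointer img angle [359   0   1] [75. 76. 80.] median 167.0
time_s: 22.85
eef_pos: [542.0, -72.2, 190.9]
ee_rot: [-0.0, 0.989, 0.151, -0.0]
force: [-0.1, 0.3, -1.0]
grip_width: 0.994
grip_force: 0.0
time_s: 23.65
eef_pos: [528.5, -232.7, 150.7]
ee_rot: [-0.0, 0.989, 0.15, -0.001]
force: [-0.5, 1.2, -0.4]
grip_width: 0.997
grip_force: 0.0
23.65 [ 528.52 -232.7   150.67] F [-0.47  1.2  -0.43]
pointer img angle [359   0   1] [73. 74. 79.] median 164.0
peach outer [365.   65.3] [77.8 84.6] [ 631.3 -234.9   30. ] tool [ 97.   33.7 120.8]
peach hole [365.   66.7] [26.4 28.8] [ 630.4 -235.2   30. ] tool [ 96.1  33.8 120.8]
turq outer [338.3 197.5] [66.  68.3] [ 528.5 -248.4   30. ] tool [ -5.1  16.  120.9]
turq hole [338.2 198.7] [21.8 23. ] [ 527.6 -248.7   30. ] tool [ -6.1  15.9 120.9]
```

The pointer is at about 211 g. Turquoise is third; I grasp it and return.

```bash
python3 -m crank '[[[-0.12,0.32,0.8,0,0,0,85],[-0.11,0.32,0.9,0,0,0,85],[0,0,0.9,0,0,0,85],[0,0,0.9,0,0,0,85],[0,0,0.9,0,0,0,85],[0,0,0.5,0,0,0,85],[0,0,0.3,0,0,0,85],[0,0,0,0,0,0,85]]]' 20
python3 -m crank '[[[0,0,0,0,0,0,45],[0,0,0,0,0,0,45],[0,0,0,0,0,0,45],[0,0,0,0,0,0,45],[0,0,0,0,0,0,45],[0,0,0,0,0,0,45],[0,0,0,0,0,0,45],[0,0,0,0,0,0,45]]]' 20
python3 -m crank '[[[0,0,-0.4,0,0,0,45],[0,0,-0.8,0,0,0,45],[0,0,-1,0,0,0,45],[0,0,-1,0,0,0,45],[0,0,-1,0,0,0,45],[0,0,-1,0,0,0,45],[0,0,-1,0,0,0,45],[0.1,-0.5,-0.8,0,0,0,45]]]'
python3 -m crank '[[[0.39,-0.95,0,0,0,0,45],[0.39,-0.95,0,0,0,0,45],[0.39,-0.95,0,0,0,0,45],[0.39,-0.95,0,0,0,0,45],[0.39,-0.95,0,0,0,0,45],[0.39,-0.95,0,0,0,0,45],[0.39,-0.95,0,0,0,0,45],[0.39,-0.95,0,0,0,0,45]]]'
python3 -m crank '[[[0.39,-0.95,0,0,0,0,45],[0.39,-0.95,0,0,0,0,45],[0.39,-0.95,0,0,0,0,45],[0.39,-0.95,0,0,0,0,45],[0.39,-0.95,0,0,0,0,45],[0.39,-0.95,0,0,0,0,45],[0.39,-0.95,0,0,0,0,45],[0.39,-0.95,0,0,0,0,45]]]'
python3 -m crank '[[[0.39,-0.95,0,0,0,0,45],[0.39,-0.95,0,0,0,0,45],[0,0,0,0,0,0,45],[0,0,0,0,0,0,45],[0,0,0,0,0,0,45],[0,0,0,0,0,0,45],[0,0,0,0,0,0,45],[0,0,0,0,0,0,45]]]'
python3 - <<'E'
from h import *
s,p,r=st();print(p,r.inv().apply(np.array([568.3,224.2,150])-p)/25)
cv2.imwrite("pics/t2.png",capture("wrist"));inhand("pics/t2.png",(76,30,20),(98,255,255),8,p,r)
E
```

```text
time_s: 24.55
eef_pos: [528.5, -248.4, 21.2]
ee_rot: [-0.0, 0.989, 0.151, -0.0]
force: [0.0, 0.4, 0.0]
grip_width: 0.996
grip_force: 0.0
time_s: 25.35
eef_pos: [529.0, -249.2, 23.0]
ee_rot: [0.001, 0.989, 0.151, 0.001]
force: [-1.6, 2.2, 6.5]
grip_width: 0.672
grip_force: 20.0
time_s: 26.15
eef_pos: [527.2, -237.2, 199.0]
ee_rot: [0.001, 0.989, 0.15, 0.001]
force: [1.0, 0.2, -1.3]
grip_width: 0.672
grip_force: 21.6
time_s: 26.95
eef_pos: [544.9, -30.7, 197.5]
ee_rot: [0.0, 0.989, 0.151, 0.0]
force: [-0.6, 0.1, -0.9]
grip_width: 0.673
grip_force: 21.6
time_s: 27.75
eef_pos: [562.7, 174.0, 197.5]
ee_rot: [0.0, 0.989, 0.151, 0.0]
force: [-0.6, -0.1, -0.9]
grip_width: 0.671
grip_force: 21.6
time_s: 28.55
eef_pos: [567.3, 223.7, 196.7]
ee_rot: [0.0, 0.989, 0.151, 0.0]
force: [-0.8, 0.5, -0.3]
grip_width: 0.672
grip_force: 21.7
[567.28195399 223.68344078 196.66009384] [ 0.04488282 -0.00770566  1.8664068 ]
bbox 255 382 204 326
col prof v [130, 124, 107, 78, 63, 62, 61, 62, 62, 62, 62, 61, 61, 66, 87, 103, 107, 104, 96, 82, 63, 52, 50, 52, 52, 53, 51, 52, 51, 52, 52, 52, 52, 52, 53, 52, 53, 
[... 215 characters left out ...]
3, 54, 57, 60, 62, 65, 63, 64, 64, 63, 63, 63]
-4 [(np.float64(319.4), np.float64(334.4)), (np.float64(319.4), np.float64(297.5)), (np.float64(319.5), np.float64(263.3)), (np.float64(339.0), np.float64(280.7))]
-2 [(np.float64(319.4), np.float64(331.0)), (np.float64(319.4), np.float64(293.8)), (np.float64(319.5), np.float64(259.4)), (np.float64(339.0), np.float64(276.9))]
0 [(np.float64(319.4), np.float64(327.6)), (np.float64(319.4), np.float64(290.1)), (np.float64(319.5), np.float64(255.4)), (np.float64(339.1), np.float64(273.1))]
2 [(np.float64(319.4), np.float64(324.1)), (np.float64(319.4), np.float64(286.4)), (np.float64(319.5), np.float64(251.4)), (np.float64(339.2), np.float64(269.2))]
```

```bash
python3 -m crank '[[[0.04,-0.01,0.3,0,0,0,45],[0,0,0.5,0,0,0,45],[0,0,0.4,0,0,0,45],[0,0,0.2,0,0,0,45],[0,0,0.05,0,0,0,45],[0,0,0,0,0,0,45],[0,0,0,0,0,0,45],[0,0,0,0,0,0,45]]]'
python3 - <<'E'
from h import *
s,p,r=st();print(s["time_s"],p,r.inv().apply(np.array([568.3,224.2,150])-p)/25)
E
```

```text
time_s: 29.4
eef_pos: [568.3, 224.6, 160.7]
ee_rot: [-0.0, 0.989, 0.151, 0.0]
force: [-0.2, 0.3, -1.1]
grip_width: 0.676
grip_force: 21.7
29.4 [568.28727851 224.63223396 160.72958997] [-0.00501342  0.01660619  0.4291816 ]
```

```bash
python3 -m crank '[[[0,0.01,0.1,0,0,0,45],[0,0,0.1,0,0,0,45],[0,0,0.1,0,0,0,45],[0,0,0.08,0,0,0,45],[0,0,0.08,0,0,0,45],[0,0,0,0,0,0,45],[0,0,0,0,0,0,45],[0,0,0,0,0,0,45]]]'
python3 - <<'E'
from h import *
dial(feel())
E
```

```text
time_s: 30.2
eef_pos: [568.2, 224.4, 148.9]
ee_rot: [0.0, 0.989, 0.151, 0.0]
force: [0.8, 0.7, -0.7]
grip_width: 0.673
grip_force: 21.7
30.35 [568.22 224.41 148.91] F [ 0.5   0.44 -0.81]
pointer img angle [359   0   1] [72. 73. 78.] median 162.0
```

Threaded, with the pointer unchanged. I lower the last 14 mm, release and rise.

```bash
python3 -m crank '[[[0,0,0.15,0,0,0,45],[0,0,0.15,0,0,0,45],[0,0,0.12,0,0,0,45],[0,0,0.1,0,0,0,45],[0,0,0.04,0,0,0,45],[0,0,0,0,0,0,45],[0,0,0,0,0,0,45],[0,0,0,0,0,0,45]]]'
python3 -m crank '[[[0,0,0,0,0,0,64],[0,0,0,0,0,0,70],[0,0,0,0,0,0,85],[0,0,0,0,0,0,85],[0,0,0,0,0,0,85],[0,0,0,0,0,0,85],[0,0,0,0,0,0,85],[0,0,-0.3,0,0,0,85]]]'
python3 -m crank '[[[0,0,-0.7,0,0,0,85],[0,0,-0.9,0,0,0,85],[0,0,-0.9,0,0,0,85],[0,0,-0.4,0,0,0,85],[-0.4,0,0,0,0,0,85],[-0.9,0,0,0,0,0,85],[-0.9,0,0,0,0,0,85],[-0.9,0,0,0,0,0,85]]]'
python3 -m crank '[[[-0.6,0,0,0,0,0,85],[0,0,0,0,0,0,85],[0,0,0,0,0,0,85],[0,0,0,0,0,0,85],[0,0,0,0,0,0,85],[0,0,0,0,0,0,85],[0,0,0,0,0,0,85],[0,0,0,0,0,0,85]]]'
python3 - <<'E'
from h import *
im=feel(2);dial(im);cv2.imwrite("pics/end_s.png",im)
s,p,r=st();print(p);holes(p,r,126,"pics/end_w.png")
h=cv2.cvtColor(im,40)[215:275,340:415]
# spindle height visible and tower colours, scene, column listing
for v in range(215,262,2): print(v,[tuple(int(x) for x in im[v,u]) for u in (368,378,388)])
E
```

```text
time_s: 31.2
eef_pos: [568.2, 224.4, 134.9]
ee_rot: [-0.0, 0.989, 0.151, 0.0]
force: [-0.1, -0.3, -1.3]
grip_width: 0.668
grip_force: 21.7
time_s: 32.0
eef_pos: [567.7, 224.3, 141.7]
ee_rot: [0.0, 0.989, 0.151, -0.001]
force: [-0.1, -0.7, -0.2]
grip_width: 0.998
grip_force: 0.0
time_s: 32.8
eef_pos: [493.2, 201.0, 214.5]
ee_rot: [-0.0, 0.989, 0.151, -0.0]
force: [-0.2, -0.4, 0.9]
grip_width: 0.992
grip_force: 0.0
time_s: 33.6
eef_pos: [479.9, 196.8, 214.7]
ee_rot: [0.0, 0.989, 0.151, -0.0]
force: [0.0, 0.7, 0.7]
grip_width: 0.995
grip_force: 0.0
33.65 [479.93 196.81 214.76] F [0.07 0.59 0.42]
pointer img angle [339 340 338] [79. 81. 81.] median 161.0
[479.93006743 196.79692983 214.76855191]
cream outer [371.9  83.5] [ 73.4 178.1] [570.2 188.8 126. ] tool [83.8 34.6 88.8]
cream outer [261.7  85.9] [ 85.6 183.3] [547.1 257.4 126. ] tool [ 82.2 -37.8  88.8]
turq outer [318.4  69.6] [ 94.3 100.9] [567.9 224.9 126. ] tool [92.3 -0.6 88.8]
turq hole [318.4  71.7] [32.2 34.5] [566.7 224.5 126. ] tool [91.  -0.6 88.8]
215 [(137, 149, 159), (103, 116, 88), (65, 71, 77)]
217 [(126, 139, 129), 
[... 417 characters left out ...]
 133, 95), (98, 112, 79)]
235 [(62, 74, 52), (98, 111, 80), (69, 81, 56)]
237 [(50, 78, 52), (75, 84, 60), (57, 80, 54)]
239 [(34, 66, 42), (73, 87, 61), (44, 71, 46)]
241 [(35, 64, 43), (52, 88, 58), (55, 72, 59)]
243 [(54, 76, 72), (39, 73, 47), (75, 83, 79)]
245 [(70, 88, 95), (47, 77, 59), (85, 78, 64)]
247 [(73, 88, 92), (76, 96, 101), (93, 74, 52)]
249 [(85, 75, 62), (79, 97, 103), (95, 74, 48)]
251 [(93, 72, 46), (88, 82, 69), (94, 73, 48)]
253 [(93, 72, 47), (95, 74, 49), (93, 73, 47)]
255 [(84, 66, 44), (95, 74, 47), (93, 74, 47)]
257 [(88, 86, 86), (91, 70, 45), (83, 69, 53)]
259 [(110, 113, 122), (83, 77, 71), (99, 100, 105)]
261 [(110, 112, 120), (110, 113, 121), (109, 112, 120)]
```

```bash
python3 -c "
from rig import *
print(finish_job())"
```

```text
the job is handed in; nothing more can be done
None
```

I threaded the cream, green and turquoise soaps on the spindle and left peach untouched on the board; the pointer came to rest at about 271 g, inside the green zone, and I handed the job in at about 34 s (verdict not shown; final check by image measurement only).

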